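# Park the spare mill roll at the top of its gutter and bolt it in

## Robot

A 6-joint arm with a two-finger parallel gripper is mounted at the origin on the work surface. World frame = base frame: x ahead of the robot, y to its left, z up, the work surface at z = 0. Lengths are in mm, angles in rad, forces in N, time in s.
With the tool pointing down it reaches from about 350 to 875 mm from the base axis. Payload 4.2 kg.
Tool frame: the origin (TCP) lies between the finger pads; the fingertips stand 17 mm ahead of it and the grasp point (between the pads) lies 2 mm behind it (nose_length is the distance from the TCP to the fingertips, in mm); z points along the fingers, y is the direction in which the jaws open and shut (so a half turn about z gives the same grasp; the last joint's range is limited). The gripper opens to 85 mm and grips with 20 to 120 N. Pads are 22 mm wide; open, the fingers measure 114 mm over their backs; the gripper's body (76 mm by 85 mm) begins 54 mm behind the grasp point. The pads swing forward as they close: fully open they stand 13 mm farther back than shut.
Start: joints at [1.519, 0.385, 0.008, 0, -1.194, -0.259], TCP at [191.105, 595.045, 228.012] pointing down, gripper open.
Joint ranges: [-3.14, 3.14], [-1.21, 2.06], [-1.07, 1.41], [-3.16, 2.05], [-2.99, -0.16], [-3.1, 3.1]. Speed limits (rad/s): [2.79, 2.79, 3.14, 3.14, 3.14, 3.14].

## Interface

Orientations are given as a unit quaternion [x, y, z, w].
In Python, from bench import * gives the robot as it stands.
- The arm moves only by the tool jog_arm, never from a script. Its argument "increments" is a list of rows, each a list of 4 numbers: the shift along the tool's x, y, z in m, then the turn about the tool's z in degrees. A call has 1 to 10 rows; each row is the pose to reach, as a shift and turn from the pose measured when the call began, along the tool's axes at that moment; what a row does not reach only later rows make up. A row lasts 1/8 s, in which the tool goes at most 62.5 mm and 10.7 degrees, less where a joint would pass 70% of its speed; a pose out of reach is approached as far as the arm can. A call with a gripper value outside its range is refused whole. "hand" is the gripper's target within -1 to 1 (fully open at 1, half-way at 0, shut at -1), set as the call begins (left out, the last holds). The fingers move at their own pace and stop on an object; the grip force is fixed at half the most. Time passes only in rows, so rows that repeat a pose let the fingers close. It gives the time, the measured TCP pose, the force and the opening at its end, in the units of the state.
- read_state(): the state, without advancing time (a new reading comes with each control period).
- get_image(name): name is "scene" or "top"; returns the picture (420x560x3 uint8, red, green, blue); there is no depth.
- calibration(name): a dict with "fx", "fy", "cx", "cy" (pixels), "position" and "rotation" of the camera in the world. Camera axes: x right, y up, looking along -z (the intrinsics and any distortion apply to the point x, -y, -z); pixel columns grow to the right and rows downward; lengths in mm; the calibration is good to about 2 mm. A picture is of the moment at which its call begins. calibration takes no time and is no camera call.
- job_done(): hands the job in, once; it reports no verdict.
The state is a dict: "clock": time; "joints": joint angles; "joint_vel": joint speeds; "joint_efforts": joint torques, N m; "position": TCP position; "ee_rot": TCP orientation; "contact_force": force on the tool from outside, world axes, zero at the start; "wrist_torque": the same for the moment, N m; "gripper_width": finger opening in mm.
Only numpy, scipy, OpenCV 4.12 (cv2) and the standard library are available. Lean on these libraries where they do the work, as an engineer would, in place of code of your own. Each camera call takes 0.05 s, during which the arm holds its last target.

## Task

Push the steel roll lying at the low end of the wooden gutter up the slope until it drops over the sill into the seat against the end stop and cannot roll back. Then push the sliding bolt beside the gutter fully home behind it. Only push with the fingers: do not lift the roll, and leave everything else on the bench where it is.

Things in the scene. Friction and masses are not known exactly. Their poses are not given: they have to be found in the camera images.
- gutter: Wooden gutter fixed to the bench; origin at bench height on the lane's centre line, x uphill along the lane, z up. In its frame, mm: 247 long (x -125 to 122), 92 wide, lane 76 wide, side walls 11 above the floor. Lip at the low end x -125 to -115, top z 20; level landing to x -50, floor z 12; ramp rising straight to z 34 at x 70; there the floor drops 5 to the seat.
- seat (a point): Where the centre of the seated roll lies: gutter x 86, y 0, z 51 mm, axes as the gutter's. The seat is level (floor z 29 mm) between the 5 mm sill at gutter x 70 and the end stop, whose face is at x 110 (12 mm thick, top z 65); the roll has about 2 mm of play either way. The bolt's guide block, 34 x 20 mm, 60 mm high, stands outside the lane at x 54, y -46 to -66.
- roll: Loose steel mill roll, polished and slippery, a cylinder 44 mm in diameter, 60 mm long, with a stub 5 mm long, 18 mm in diameter at each end; about 0.5 kg. Origin at its centre; its y axis is its axle, lying across the gutter (x and z turn as it rolls). It starts on the landing, centre 34 mm above the bench, and rolls freely. (The roll standing on end is not part of the job.)
- bolt (a joint): Steel bolt sliding along the gutter's +y at gutter x 54 mm. 0: drawn out, lane clear (starts at 0 to 0.010 m); 0.045 m: fully home, push plate against the guide block, bar reaching mid-lane behind the seated roll. It stays where left; about 2 to 3 N moves it. The bar is 10 mm wide (along x), 12 mm high, its middle 51 mm above the bench.
- bolt_push (a point): Centre of the outer face of the bolt's upright push plate, which is 30 mm wide (along the gutter's x), 48 mm high (z 30 to 78 mm above the bench) and 8 mm thick. Push this face along the gutter's +y. With the bolt at 0 it is at x 54, y -119, z 54 mm in the gutter's frame; at full travel y is -74 mm.
- loupe: Bystander: small round loupe, 36 mm across, 22 mm high, with a short flat handle, close beside the gutter, on the side away from the bolt. Origin under the lens.
- mandrel_stub: Bystander: tapered steel mandrel stub standing on end, 34 mm across, 75 mm high, beside the gutter's low half, on the bolt's side. Origin under its centre.
- jar: Bystander: small jar, 44 mm across, 50 mm high, beyond the gutter's end stop. Origin under its centre.
- mug: Bystander: mug, 80 mm across, 90 mm high. Origin under its centre.
- hammer: Bystander: light hammer, 220 mm long, lying on the bench. Origin near its middle.
- roll_standing: Bystander: another steel roll standing on end, 44 mm across, 60 mm high. Origin under its centre.
- graver: Bystander: wooden-handled graver, 160 mm long, lying on the bench. Origin near its middle.

How it is judged (in metres and radians):
On the way, in this order (a step that is already met when the one before it is completed fails the run):
1. the roll lies in the seat past the sill, with the bolt not yet home (x of roll in the frame of gutter between 0.079 and 0.092 m and z of roll in the frame of gutter between 0.046 and 0.056 m and y of roll in the frame of gutter between -0.01 and 0.01 m and angle between the y axis of roll and the y axis of gutter, either way round below 0.12 rad and value of joint bolt below 0.03 m), for 0.3 s.
2. the bolt is pushed home behind the roll (x of roll in the frame of gutter between 0.079 and 0.092 m and z of roll in the frame of gutter between 0.046 and 0.056 m and y of roll in the frame of gutter between -0.01 and 0.01 m and angle between the y axis of roll and the y axis of gutter, either way round below 0.12 rad and value of joint bolt above 0.04 m), for 0.2 s.
At the end, for the whole second after the job is handed in: The roll rests in the seat between sill and end stop (centre at gutter x 79 to 92 mm, z 46 to 56 mm, within 10 mm of the lane's centre line, axle square across within 0.12 rad), slower than 20 mm/s, and the bolt is home (over 40 of 45 mm) (all of step 2 and linear speed of roll below 0.02 m/s); the robot touches nothing.
It fails at once if the roll is lifted off the gutter's floor (by more than 12 to 18 mm, depending on the place) or knocked out of the lane ((x of roll in the frame of gutter below -0.05 m and z of roll in the frame of gutter above 0.046 m) or (x of roll in the frame of gutter below -0.02 m and z of roll in the frame of gutter above 0.052 m) or (x of roll in the frame of gutter below 0.01 m and z of roll in the frame of gutter above 0.057 m) or (x of roll in the frame of gutter below 0.04 m and z of roll in the frame of gutter above 0.063 m) or z of roll in the frame of gutter above 0.068 m or y of roll in the frame of gutter above 0.02 m or y of roll in the frame of gutter below -0.02 m or x of roll in the frame of gutter below -0.12 m).
It fails at once if something else on the bench is moved by more than 20 mm (distance of any of loupe, mandrel_stub, jar, mug, hammer, roll_standing, graver from where it was at the start of the episode above 0.02 m).
It also fails if it takes over 48 s, if anything falls off the work surface, if the arm or the gripper's body presses on something with over 40 N, if the wrist force passes 120 N, or if a joint passes its speed limit or range.

## Working session

There is one attempt and no reset: what is moved stays moved. The work goes in short steps, Python scripts to look and compute and a tool call to move; the robot and the scene stay as the last step left them, time stands still between calls to the robot, and variables do not carry over. Pictures are saved under pics/ and viewed, and the job is handed in when it is done.

Besides the shell and the picture viewer there is one more tool, called after "Emit:" as name(argument=value, ...), one argument or row to a line, values as JSON. jog_arm: Moves the arm, as the interface text tells. Its arguments: {"type":"object","properties":{"increments":{"type":"array"},"hand":{"type":"number"}},"required":["increments"]}

```bash
mkdir -p pics; python3 - <<'E'
from bench import *
import cv2
for n in("scene","top"):
    im=get_image(n); cv2.imwrite(f"pics/{n}0.png",im[:,:,::-1]); print(n,calibration(n))
print(read_state())
E
```

```text
scene {'fx': 454.6369088808761, 'fy': 454.6369088808761, 'cx': 276.0450238739687, 'cy': 204.30999220627126, 'position': array([1171.61293008, -575.83725143,  887.57274992]), 'rotation': array([0.3605175 , 0.15338897, 0.3443024 , 0.85320268])}
top {'fx': 479.13638686810276, 'fy': 479.13638686810276, 'cx': 275.28040290073136, 'cy': 214.21665000431113, 'position': array([ 499.30121447,   23.50964781, 1218.27167266]), 'rotation': array([-0.03167608,  0.01878414,  0.70786075, -0.70539134])}
{'clock': 0.1, 'joints': array([ 1.51860788e+00,  3.85467777e-01,  6.73354711e-03, -4.26689348e-04,
       -1.19400852e+00, -2.58604011e-01]), 'joint_vel': array([-0.00204595, -0.00280226,  0.00466274,  0.00114051, -0.00041125,
       -0.00173769]), 'joint_efforts': array([ 4.84386528e-04, -3.93325067e+01,  1.88926774e+01,  4.19784933e+00,
       -2.59587454e-03,  4.70833527e-06]), 'position': array([190.95478981, 594.54399311, 227.02806506]), 'ee_rot': array([ 9.87937614e-01, -1.54849229e-01, -9.69823535e-05,  9.88462837e-04]), 'contact_force': array([-0.08833608, -0.02834343,  0.73307412]), 'wrist_torque': array([ 0.03611305,  0.0325909 , -0.02099139]), 'gripper_width': 85.46778276251116}
```

View pics/scene0.png

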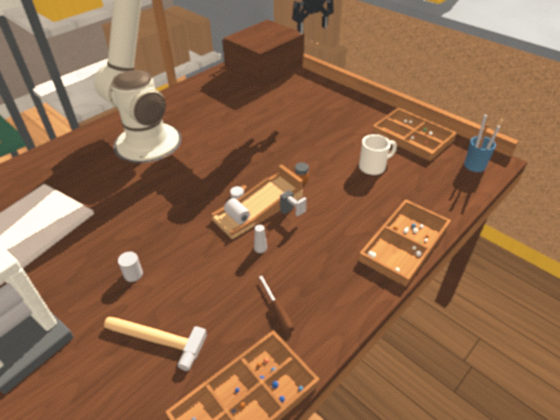

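View pics/top0.png

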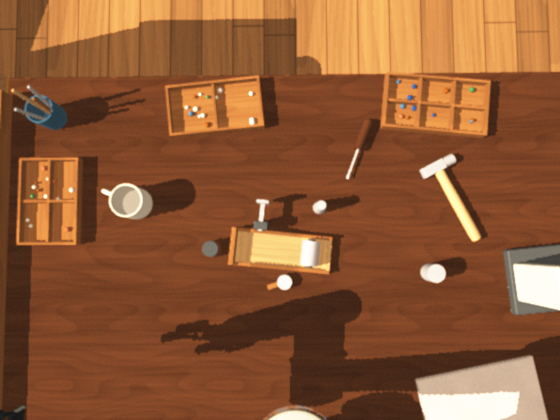

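The top view shows the gutter at about cols 229–333, rows 228–272. Uphill is to the left, the roll is at about (309, 252) and the bolt plate at about (263, 203). I'll zoom in for accurate corner pixels.

```bash
cat > h.py <<'E'
import numpy as np, cv2
from scipy.spatial.transform import Rotation as R
from bench import *
def ray(n,u,v):
    c=calibration(n); d=np.array([(u-c['cx'])/c['fx'],-(v-c['cy'])/c['fy'],-1.])
    return np.array(c['position']),R.from_quat(c['rotation']).as_matrix()@d
def onz(n,u,v,z):
    p,d=ray(n,u,v); return p+d*(z-p[2])/d[2]
def proj(n,P):
    c=calibration(n); q=R.from_quat(c['rotation']).as_matrix().T@(np.array(P)-c['position'])
    return c['cx']+c['fx']*q[0]/-q[2], c['cy']-c['fy']*q[1]/-q[2]
E
python3 - <<'E'
from h import *
t=cv2.imread('pics/top0.png')[180:300,195:355]; cv2.imwrite('pics/topz.png',cv2.resize(t,None,fx=5,fy=5,interpolation=cv2.INTER_CUBIC))
t=cv2.imread('pics/scene0.png')[145:265,190:350]; cv2.imwrite('pics/scenez.png',cv2.resize(t,None,fx=5,fy=5,interpolation=cv2.INTER_CUBIC))
for uv in [(229,250),(333,250),(280,228),(280,272)]: print(uv,onz('top',*uv,20).round(1))
E
```

```text
(229, 250) [495.9 161.2  20. ]
(333, 250) [495.1 -98.2  20. ]
(280, 228) [550.4  33.5  20. ]
(280, 272) [441.   33.9  20. ]
```

View pics/topz.png

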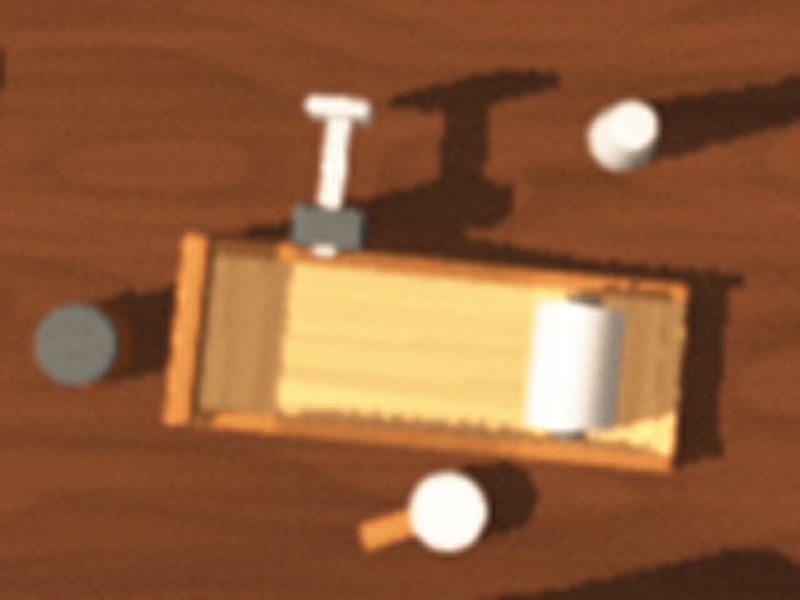

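View pics/scenez.png

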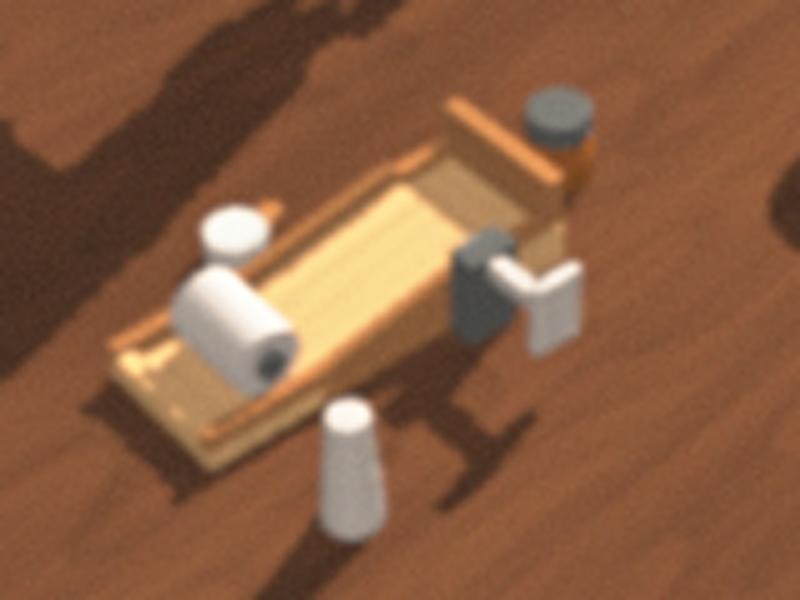

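```bash
cat > fit.py <<'E'
from h import *
from scipy.optimize import least_squares
def un(z): return [(z[0]+.5)/5-.5+195,(z[1]+.5)/5-.5+180]
def uns(z): return [(z[0]+.5)/5-.5+190,(z[1]+.5)/5-.5+145]
top=[((122,-46,65),(183,235)),((122,46,65),(165,424)),((110,46,65),(190,424)),((110,-46,65),(207,238)),
((-125,-46,23),(688,287)),((-125,46,23),(672,468)),((70,-38,34),(293,262)),((70,38,34),(279,412))]
sc=[((110,46,65),(445,103)),((110,-46,65),(553,184)),((-125,-46,0),(212,470)),((-125,46,20),(110,365)),((-125,-46,20),(207,445))]
obs=[('top',g,un(z)) for g,z in top]+[('scene',g,uns(z)) for g,z in sc]
def W(p,g):
    c,s=np.cos(p[2]),np.sin(p[2]); return np.array([p[0]+c*g[0]-s*g[1],p[1]+s*g[0]+c*g[1],g[2]])
f=lambda p,o=obs:np.concatenate([np.array(proj(n,W(p,g)))-z for n,g,z in o])
if __name__=="__main__":
  for o in (obs,obs[:8],obs[8:]):
    r=least_squares(f,[495,30,1.5],x_scale=[1,1,.01],loss='soft_l1',args=(o,)); p=r.x; print(p.round(3)); 
    print(f(p,o).reshape(-1,2).round(1).tolist())
  p=least_squares(f,[495,30,1.5],x_scale=[1,1,.01],loss='soft_l1').x
  np.save('g.npy',p)
  def G(w): 
    c,s=np.cos(p[2]),np.sin(p[2]); d=w-np.array([p[0],p[1],0]); return np.array([c*d[0]+s*d[1],-s*d[0]+c*d[1],d[2]])
  # roll silhouette top : edges
  for n,z,h in [('roll L',(533,365),34),('roll R',(612,370),34),('roll mid',(573,366),40),('stub hi',(585,297),34),('stub lo',(566,437),34),('plate out L',(305,98),78),('plate out R',(370,103),78),('plate in',(368,122),78),('loupe',(449,511),22),('jar',(76,344),50),('mandtop',(633,129),75)]:
    w=onz('top',*un(z),h); print(n,w.round(1),G(w).round(1))
E
python3 fit.py
```

```text
[494.808  33.301   1.469]
[[0.4, -0.3], [-0.1, 0.0], [-0.1, 0.5], [0.5, -0.4], [-0.2, -0.2], [-0.4, 0.7], [0.3, 0.2], [-0.1, 0.9], [-0.2, 0.6], [-0.2, 0.4], [0.5, 0.6], [0.3, -2.7], [0.9, 0.5]]
[495.397  33.396   1.473]
[[0.2, -0.3], [-0.0, -0.0], [-0.1, 0.5], [0.4, -0.5], [-0.3, -0.6], [-0.3, 0.2], [0.2, 0.0], [-0.1, 0.8]]
[493.641  33.562   1.464]
[[-0.2, 0.5], [-0.4, 0.3], [0.1, 0.3], [0.0, -3.1], [0.5, 0.1]]
roll L [489.  -18.6  34. ] [-52.2   0.5  34. ]
roll R [486.5 -57.4  34. ] [-91.1  -0.9  34. ]
roll mid [488.5 -37.9  40. ] [-71.5  -1.   40. ]
stub hi [522.4 -44.4  34. ] [-74.5 -35.3  34. ]
stub lo [453.7 -34.5  34. ] [-71.6  34.   34. ]
plate out L [617.1  91.2  78. ] [  70.1 -115.8   78. ]
plate out R [614.6  60.1  78. ] [  38.8 -116.4   78. ]
plate in [605.4  61.1  78. ] [  38.9 -107.2   78. ]
loupe [416.9  23.1  22. ] [-18.1  76.5  22. ]
jar [500.  204.7  50. ] [171.   12.3  50. ]
mandtop [601.8 -65.6  75. ] [ -87.5 -116.5   75. ]
```

```bash
cat >> h.py <<'E'
p=np.array([495.1,33.35,1.4705])
def W(g):
    c,s=np.cos(p[2]),np.sin(p[2]); return np.array([p[0]+c*g[0]-s*g[1],p[1]+s*g[0]+c*g[1],g[2]])
def G(w):
    c,s=np.cos(p[2]),np.sin(p[2]); d=np.array(w)-[p[0],p[1],0]; return np.array([c*d[0]+s*d[1],-s*d[0]+c*d[1],d[2]])
def status(*targets,yaw=None):
    s=read_state(); M=R.from_quat(s['ee_rot']).as_matrix()
    y=np.degrees(np.arctan2(M[1,0],M[0,0]))
    gy=np.degrees(p[2])-180 if yaw is None else yaw
    print('t',round(s['clock'],2),'TCP',s['position'].round(1),'gut',G(s['position']).round(1),'yaw',y.round(2),'F',s['contact_force'].round(1),'w',round(s['gripper_width'],1),'tilt',M[:,2].round(3),'j6',s['joints'][[0,5]].round(2))
    for g in targets: print(g,'shift m',(M.T@(W(g)-s['position'])/1000).round(4),'turn',round(y-gy,2))
E
python3 - <<'E'
from h import *
status((-109,-0.5,150))
E
```

```text
t 0.1 TCP [191.  594.5 227. ] gut [527.9 358.8 227. ] yaw -17.82 F [-0.1 -0.   0.7] w 85.5 tilt [-0.    -0.002 -1.   ] j6 [ 1.52 -0.26]
(-109, -0.5, 150) shift m [0.4845 0.5476 0.0782] turn 77.93
```

Emit:
jog_arm(
  increments=[
    [0.035,0.04,0,8],
    [0.07,0.08,0,16],
    [0.105,0.12,0,24],
    [0.14,0.16,0,32],
    [0.175,0.2,0,40],
    [0.21,0.24,0,48],
    [0.245,0.28,0,56],
    [0.28,0.32,0,64],
    [0.315,0.36,0,72],
    [0.35,0.4,0,78],
  ],
  hand=-0.5,
)

```text
clock: 1.35
position: [401.9, 104.9, 227.8]
ee_rot: [-0.669, 0.743, -0.0, -0.001]
contact_force: [1.0, 0.1, 0.2]
gripper_width: 21.5
```

```bash
python3 -c "
from h import *
status((-109,-0.5,150))"
```

```text
t 1.35 TCP [401.9 104.9 227.8] gut [ 61.9  99.9 227.8] yaw -96.0 F [1.  0.1 0.2] w 21.5 tilt [-0.    -0.002 -1.   ] j6 [ 0.65 -0.76]
(-109, -0.5, 150) shift m [ 0.1703 -0.1011  0.0781] turn -0.25
```

Emit:
jog_arm(
  increments=[
    [0.043,-0.025,0.02,0],
    [0.086,-0.05,0.04,0],
    [0.128,-0.075,0.06,0],
    [0.17,-0.101,0.078,0],
    [0.17,-0.101,0.078,0],
    [0.17,-0.101,0.078,0],
  ],
)

```text
clock: 2.1
position: [484.2, -74.9, 149.9]
ee_rot: [-0.669, 0.743, -0.0, -0.001]
contact_force: [0.4, 0.1, -0.3]
gripper_width: 21.4
```

```bash
python3 - <<'E'
from h import *
status((-109,-0.5,150),(-112,-0.5,45))
for n,(a,b,c,d) in dict(top=(180,300,215,375),scene=(145,265,170,330)).items():
    im=get_image(n)[a:b,c:d,::-1]; cv2.imwrite(f'pics/{n}1.png',cv2.resize(im,None,fx=5,fy=5,interpolation=cv2.INTER_CUBIC))
E
```

```text
t 2.1 TCP [484.2 -74.9 149.9] gut [-108.7   -0.   149.9] yaw -96.04 F [ 0.4  0.1 -0.3] w 21.4 tilt [-0.001 -0.002 -1.   ] j6 [ 0.18 -0.29]
(-109, -0.5, 150) shift m [ 0.0002 -0.0005 -0.0001] turn -0.29
(-112, -0.5, 45) shift m [ 0.0031 -0.0006  0.1049] turn -0.29
```

View pics/scene1.png

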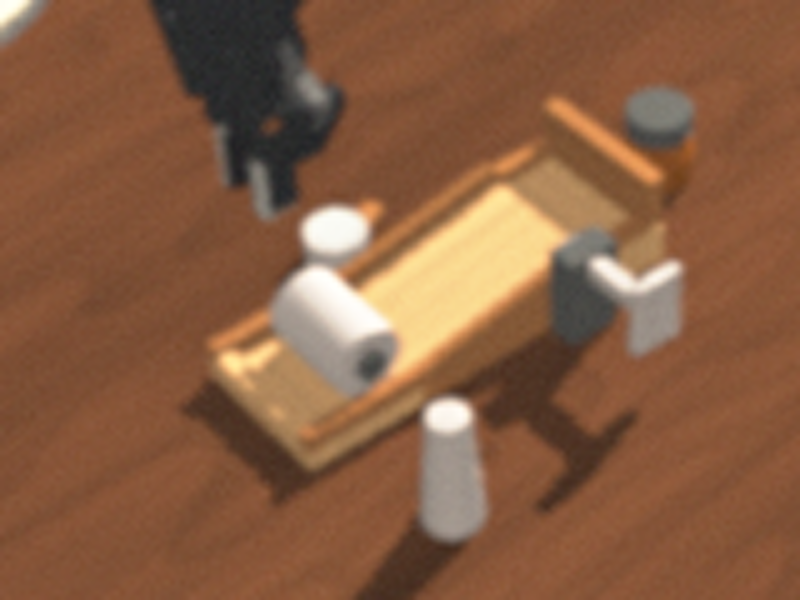

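The view shows the fingers above and behind the low end, tips near zoomed (250, 205), with the roll still on the landing. I'm lowering in behind it.

Emit:
jog_arm(
  increments=[
    [0.003,-0.0005,0.03,-0.3],
    [0.003,-0.0005,0.06,-0.3],
    [0.003,-0.0005,0.09,-0.3],
    [0.003,-0.0005,0.106,-0.3],
    [0.003,-0.0005,0.106,-0.3],
  ],
)

```text
clock: 2.82
position: [484.1, -76.2, 44.3]
ee_rot: [-0.672, 0.74, -0.0, -0.001]
contact_force: [0.1, -0.5, 0.6]
gripper_width: 21.7
```

```bash
python3 - <<'E'
from h import *
status((-105,-0.5,44))
for n,(a,b,c,d) in dict(top=(180,300,215,375),scene=(145,265,170,330)).items():
    im=get_image(n)[a:b,c:d,::-1]; cv2.imwrite(f'pics/{n}2.png',cv2.resize(im,None,fx=5,fy=5,interpolation=cv2.INTER_CUBIC))
E
```

```text
t 2.83 TCP [484.1 -76.2  44.3] gut [-110.1   -0.    44.3] yaw -95.51 F [ 0.1 -0.5  0.6] w 21.7 tilt [-0.001 -0.002 -1.   ] j6 [ 0.18 -0.28]
(-105, -0.5, 44) shift m [-0.0051 -0.0005  0.0003] turn 0.24
```

View pics/scene2.png

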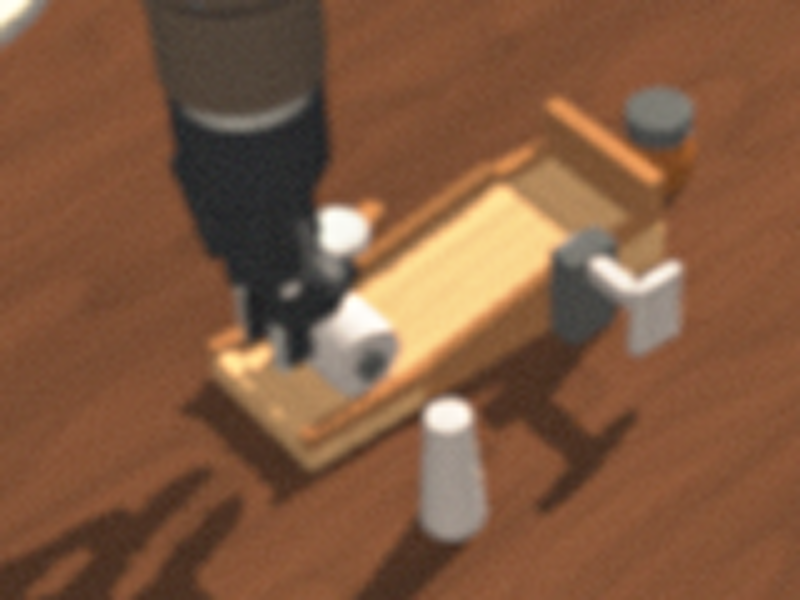

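View pics/top2.png

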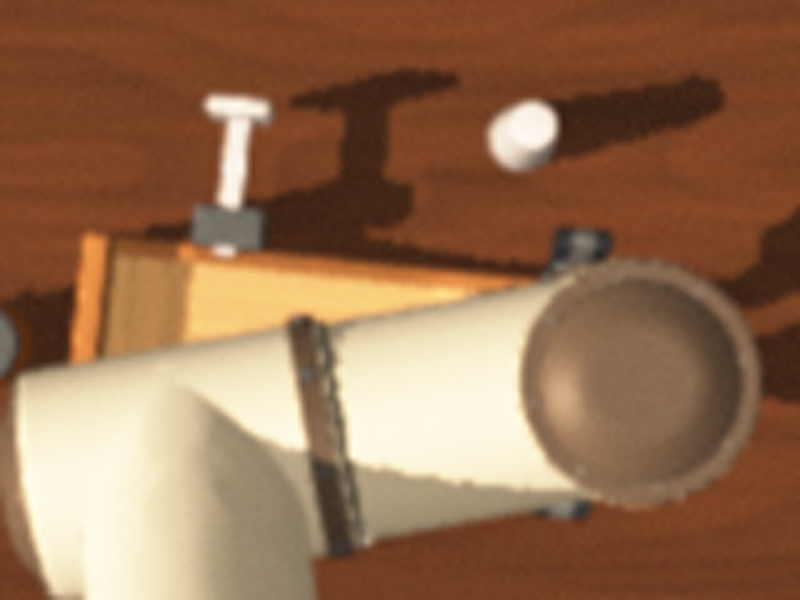

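The scene view shows the fingertips just behind the roll, at zoomed (290, 360), clear of the lip and walls. Now I'll push.

Emit:
jog_arm(
  increments=[
    [-0.006,-0.0005,0,0.2],
    [-0.012,-0.0005,0,0.2],
    [-0.018,-0.0005,0,0.2],
    [-0.024,-0.0005,0,0.2],
    [-0.03,-0.0005,-0.0005,0.2],
    [-0.036,-0.0005,-0.0016,0.2],
    [-0.042,-0.0005,-0.0027,0.2],
    [-0.048,-0.0005,-0.0038,0.2],
    [-0.054,-0.0005,-0.0049,0.2],
    [-0.06,-0.0005,-0.006,0.2],
  ],
)

```text
clock: 4.18
position: [492.9, -16.2, 53.3]
ee_rot: [-0.671, 0.741, -0.002, 0.002]
contact_force: [-0.1, -1.8, 4.8]
gripper_width: 21.1
```

```bash
python3 - <<'E'
from h import *
status((10,-0.5,61))
for n,(a,b,c,d) in dict(top=(180,300,215,375),scene=(145,265,190,350)).items():
    im=get_image(n)[a:b,c:d,::-1]; cv2.imwrite(f'pics/{n}3.png',cv2.resize(im,None,fx=5,fy=5,interpolation=cv2.INTER_CUBIC))
E
```

```text
t 4.17 TCP [492.9 -16.2  53.3] gut [-49.5  -2.8  53.3] yaw -95.65 F [-0.1 -1.8  4.8] w 21.1 tilt [ 0.006 -0.001 -1.   ] j6 [ 0.3 -0.4]
(10, -0.5, 61) shift m [-0.0595  0.0021 -0.0077] turn 0.09
```

View pics/scene3.png

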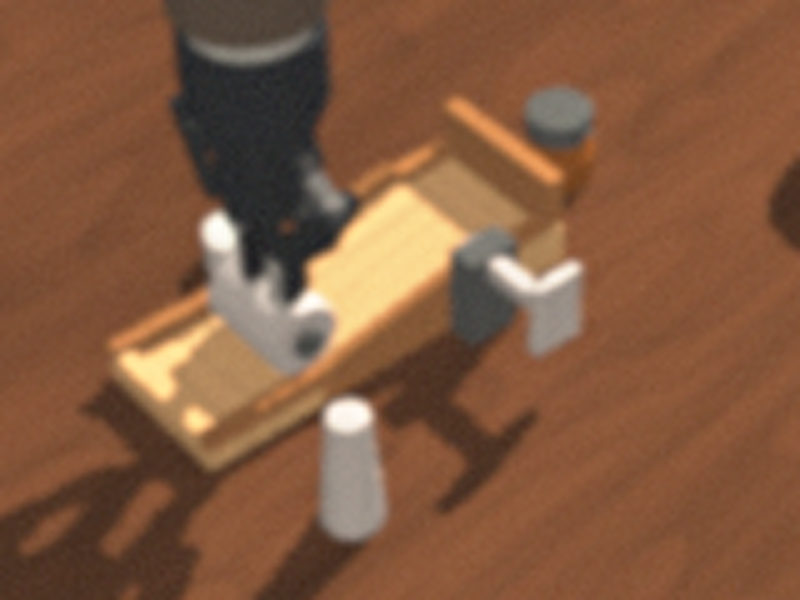

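The fingers now look level with the roll, or on top of it (z is 3 mm high, Fz 4.8 N). I'll measure before pushing any further.

```bash
python3 - <<'E'
from h import *
def z3(P): u,v=proj('scene',P); return (round(((u-190)+.5)*5-.5),round(((v-145)+.5)*5-.5))
for x in (-72,-55,-45,-35):
    zc=34+max(0,(x+50))*.1833
    print(x,'near stub',z3(W((x,-35,zc))),'far top',z3(W((x,30,zc+22))),'near top',z3(W((x,-30,zc+22))))
P=read_state()['position']
for dz in(0,-17,0,50): print('tcp',dz,z3(P+[0,0,dz]))
for y in(-10,10,-25,25): print('tip',y,z3(W((-49.5,-2.8+y,36))))
im=get_image('scene')[165:225,215:275,::-1]; cv2.imwrite('pics/s4.png',cv2.resize(im,None,fx=10,fy=10,interpolation=cv2.INTER_LANCZOS4))
s=read_state();print(s['contact_force'],s['wrist_torque'])
E
```

```text
-72 near stub (280, 369) far top (204, 275) near top (271, 335)
-55 near stub (305, 354) far top (229, 260) near top (297, 320)
-45 near stub (320, 344) far top (244, 251) near top (312, 310)
-35 near stub (335, 333) far top (259, 240) near top (327, 299)
tcp 0 (275, 291)
tcp -17 (277, 314)
tcp 0 (275, 291)
tcp 50 (269, 221)
tip -10 (288, 325)
tip 10 (265, 305)
tip -25 (305, 340)
tip 25 (249, 290)
[-0.42442361 -1.03591931  7.73976886] [-0.21552147  0.33788109  0.03750025]
```

View pics/s4.png

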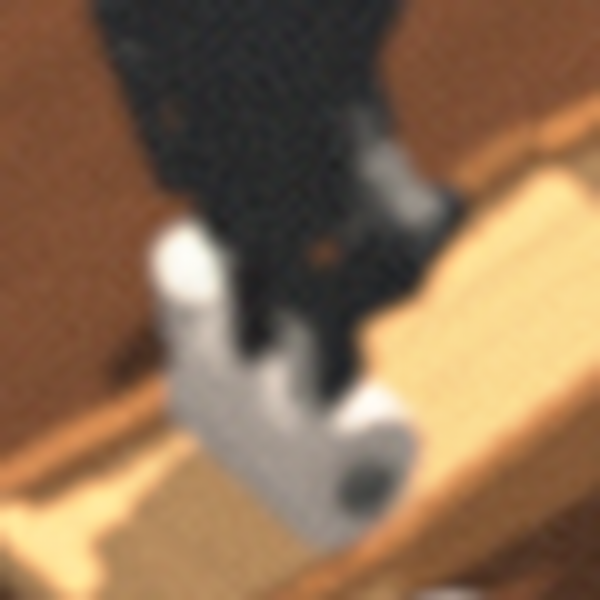

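View pics/top3.png

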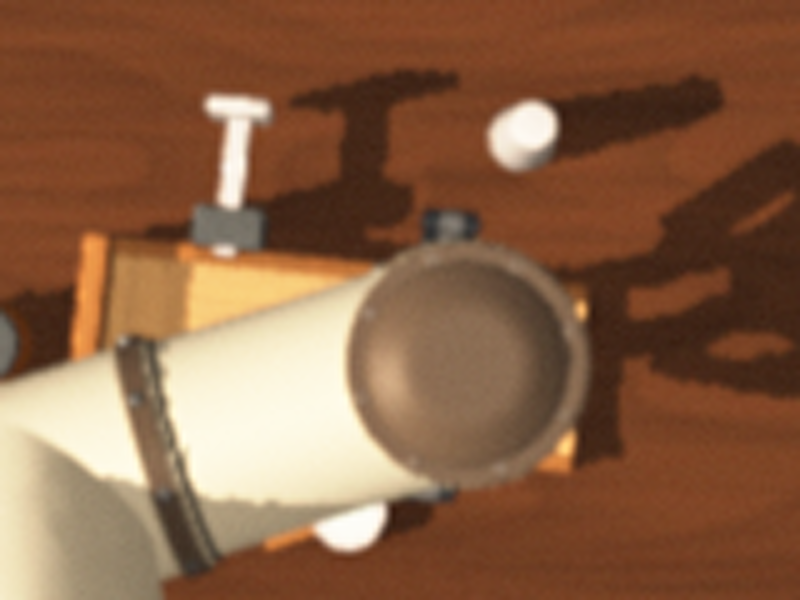

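```bash
python3 - <<'E'
from h import *
def z3(P,o=170): u,v=proj('scene',P); return (round(((u-o)+.5)*5-.5),round(((v-145)+.5)*5-.5))
for z in (27,33,39,45):
    print(z,[z3(W((x,y,z))) for x,y in((-121,-10.5),(-121,-25),(-99,-25),(-121,10.5),(-121,25))])
print('hover')
for z in (133,139,145): print(z,[z3(W((x,y,z))) for x,y in((-120,-10.5),(-120,-25),(-98,-25),(-120,10.5),(-120,25))])
im=cv2.imread('pics/scene2.png')[200:420,200:420]; cv2.imwrite('pics/s2z.png',cv2.resize(im,None,fx=2.7,fy=2.7,interpolation=cv2.INTER_CUBIC))
im=cv2.imread('pics/scene1.png')[0:260,130:390]; cv2.imwrite('pics/s1z.png',cv2.resize(im,None,fx=2.3,fy=2.3,interpolation=cv2.INTER_CUBIC))
E
```

```text
27 [(278, 397), (294, 412), (328, 392), (255, 375), (239, 360)]
33 [(277, 389), (293, 404), (327, 384), (253, 367), (238, 352)]
39 [(276, 381), (292, 396), (326, 376), (252, 359), (237, 344)]
45 [(274, 373), (291, 388), (325, 368), (251, 351), (235, 336)]
hover
133 [(260, 247), (277, 262), (313, 242), (235, 225), (219, 211)]
139 [(258, 238), (276, 253), (312, 233), (234, 216), (218, 202)]
145 [(257, 229), (274, 244), (311, 224), (233, 207), (216, 193)]
```

View pics/s2z.png

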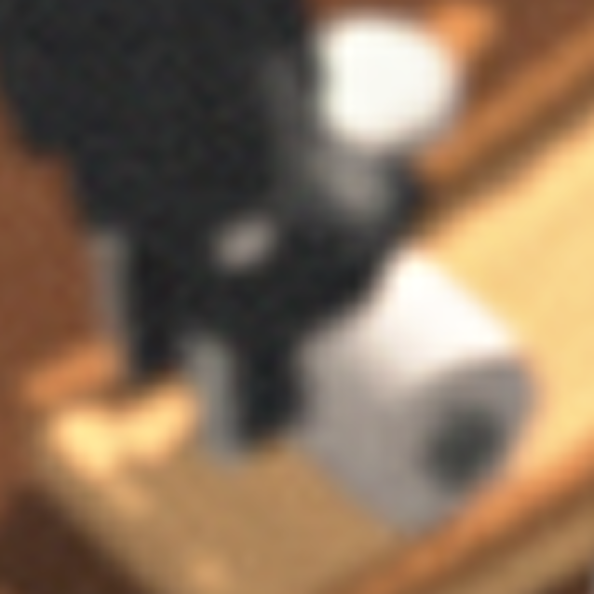

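View pics/s1z.png

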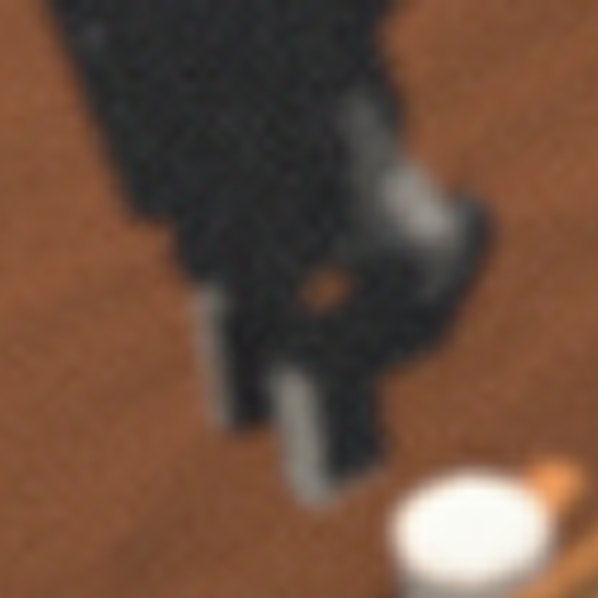

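The fingertips sit about 10 mm higher than I assumed, so they rode up on the roll. I'll lift straight off and re-seat lower.

Emit:
jog_arm(
  increments=[
    [0,0,-0.01,0],
    [0,0,-0.03,0],
    [0,0,-0.055,0],
    [0,0,-0.08,0],
    [0,0,-0.08,0],
    [0,0,-0.08,0],
  ],
)

```text
clock: 5.08
position: [492.0, -15.9, 132.9]
ee_rot: [-0.671, 0.741, -0.002, 0.001]
contact_force: [-0.3, -0.3, 0.4]
gripper_width: 21.0
```

```bash
python3 - <<'E'
from h import *
status((-112,0,133))
im=get_image('scene')[145:265,190:350,::-1]; cv2.imwrite('pics/s5.png',cv2.resize(im,None,fx=5,fy=5,interpolation=cv2.INTER_CUBIC))
E
```

```text
t 5.08 TCP [492.  -15.9 132.9] gut [-49.4  -1.8 132.9] yaw -95.64 F [-0.3 -0.3  0.4] w 21.0 tilt [ 0.005 -0.001 -1.   ] j6 [ 0.3 -0.4]
(-112, 0, 133) shift m [ 0.0626  0.0019 -0.    ] turn 0.11
```

View pics/s5.png

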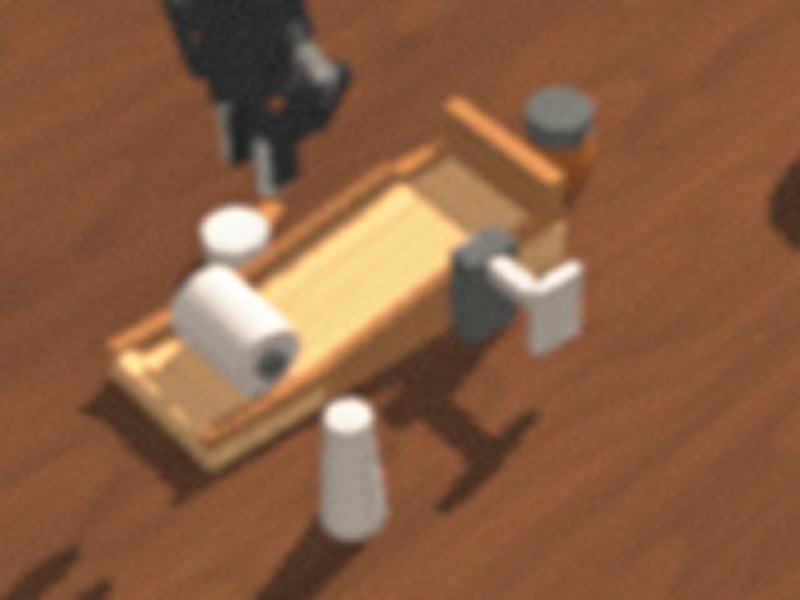

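The roll is back on the landing, with its stub at zoomed (272, 362), square and unharmed. I'll go back behind it and come in lower.

Emit:
jog_arm(
  increments=[
    [0.03,0.001,0,0.1],
    [0.063,0.002,0,0.1],
    [0.063,0.002,0.02,0.1],
    [0.063,0.002,0.05,0.1],
    [0.063,0.002,0.08,0.1],
    [0.063,0.002,0.095,0.1],
    [0.063,0.002,0.095,0.1],
    [0.063,0.002,0.095,0.1],
  ],
)

```text
clock: 6.12
position: [484.2, -78.7, 37.7]
ee_rot: [-0.671, 0.742, -0.002, 0.001]
contact_force: [-0.0, 0.1, -0.4]
gripper_width: 21.3
```

```bash
python3 - <<'E'
from h import *
status((-103,0,33))
im=get_image('scene')[170:230,190:270,::-1]; cv2.imwrite('pics/s6.png',cv2.resize(im,None,fx=10,fy=10,interpolation=cv2.INTER_CUBIC))
E
```

```text
t 6.12 TCP [484.2 -78.7  37.7] gut [-112.5   -0.4   37.7] yaw -95.73 F [-0.   0.1 -0.4] w 21.3 tilt [ 0.004 -0.002 -1.   ] j6 [ 0.17 -0.28]
(-103, 0, 33) shift m [-0.0096  0.0004  0.0047] turn 0.02
```

View pics/s6.png

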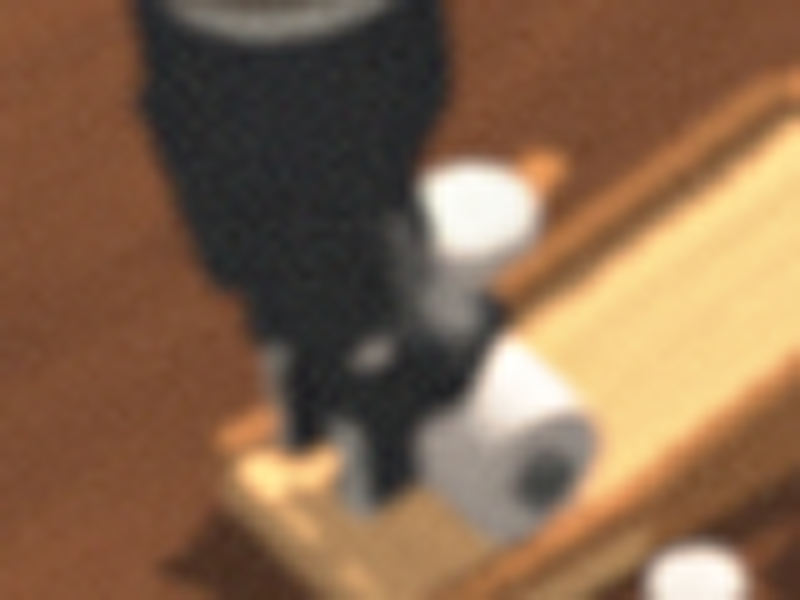

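```bash
python3 - <<'E'
from h import *
def at_y(u,v,y):
    o,d=ray('scene',u,v); a=G(o); b=G(o+d)-a; return (a+b*(y-a[1])/b[1]).round(1)
for uv,y in (((228.2,222.4),-11),((228.2,222.4),-14),((190+41.5-.45+1.6,170+49-.45+1.4),-25),((190+41.5-.45+1.6,170+49-.45+1.4),-18),((190+30-.45+1.6,170+44.5-.45+1.4),11)): print(uv,y,at_y(*uv,y))
E
```

```text
(228.2, 222.4) -11 [-111.5  -11.    26.9]
(228.2, 222.4) -14 [-113.2  -14.    30.5]
(232.65, 219.95000000000002) -25 [-105.6  -25.    43.2]
(232.65, 219.95000000000002) -18 [-101.3  -18.    34.8]
(221.15, 215.45000000000002) 11 [-117.1   11.    39.8]
```

Tip bottoms come out near z 27 with the TCP at 37.7, so the effective nose is about 11 mm. I'm pushing with the TCP near z 32.5.

Emit:
jog_arm(
  increments=[
    [-0.005,0.0004,0.002,0],
    [-0.01,0.0004,0.005,0],
    [-0.015,0.0004,0.005,0],
    [-0.02,0.0004,0.005,0],
    [-0.024,0.0004,0.005,0],
    [-0.028,0.0004,0.005,0],
    [-0.032,0.0004,0.0045,0],
    [-0.036,0.0004,0.0038,0],
  ],
)

```text
clock: 7.18
position: [487.7, -43.8, 35.2]
ee_rot: [-0.671, 0.741, -0.003, 0.0]
contact_force: [-0.7, -7.4, 7.1]
gripper_width: 21.7
```

```bash
python3 - <<'E'
from h import *
status((-20,0,45))
im=get_image('scene')[160:220,200:280,::-1]; cv2.imwrite('pics/s7.png',cv2.resize(im,None,fx=10,fy=10,interpolation=cv2.INTER_CUBIC))
E
```

```text
t 7.17 TCP [487.7 -43.8  35.2] gut [-77.5  -0.3  35.2] yaw -95.68 F [-0.7 -7.4  7.1] w 21.7 tilt [ 0.004 -0.003 -1.   ] j6 [ 0.25 -0.35]
(-20, 0, 45) shift m [-0.0574  0.0002 -0.01  ] turn 0.07
```

View pics/s7.png

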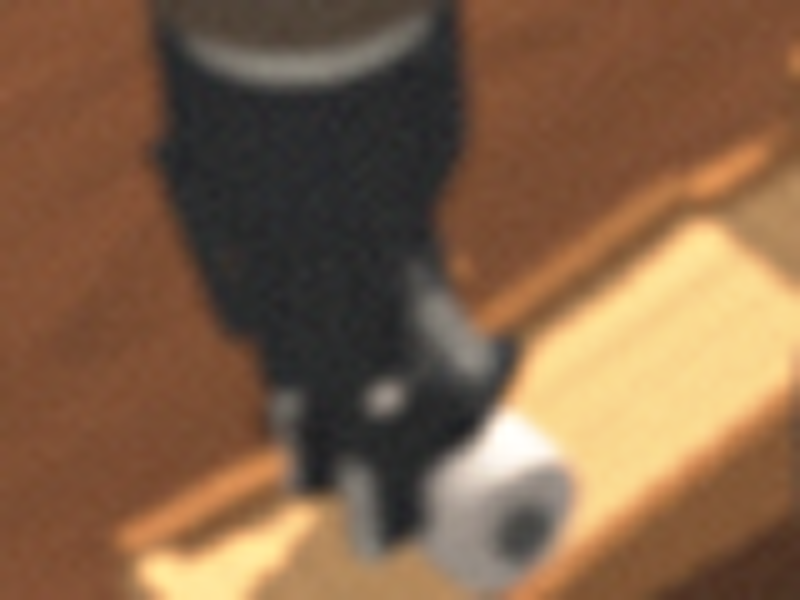

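Contact force is about 7 N back and 7 N up. The roll has moved to about x −45, matching the finger face, so this is a true push with pad friction. I'll continue up the ramp and command slightly low to offset the lift.

Emit:
jog_arm(
  increments=[
    [-0.005,0,0.001,0],
    [-0.01,0,0.001,0],
    [-0.015,0,0.0005,0],
    [-0.02,0,-0.0005,0],
    [-0.025,0,-0.0015,0],
    [-0.03,0,-0.0024,0],
    [-0.035,0,-0.0033,0],
    [-0.04,0,-0.0042,0],
  ],
)

```text
clock: 8.22
position: [491.8, -3.1, 39.3]
ee_rot: [-0.671, 0.741, -0.003, 0.001]
contact_force: [0.7, -4.5, 2.4]
gripper_width: 21.5
```

```bash
python3 - <<'E'
from h import *
status((0,0,45))
im=get_image('scene')[160:220,200:280,::-1]; cv2.imwrite('pics/s8.png',cv2.resize(im,None,fx=10,fy=10,interpolation=cv2.INTER_CUBIC))
E
```

```text
t 8.22 TCP [491.8  -3.1  39.3] gut [-36.6  -0.4  39.3] yaw -95.68 F [ 0.7 -4.5  2.4] w 21.5 tilt [ 0.005 -0.003 -1.   ] j6 [ 0.33 -0.43]
(0, 0, 45) shift m [-0.0366  0.0003 -0.0058] turn 0.07
```

View pics/s8.png

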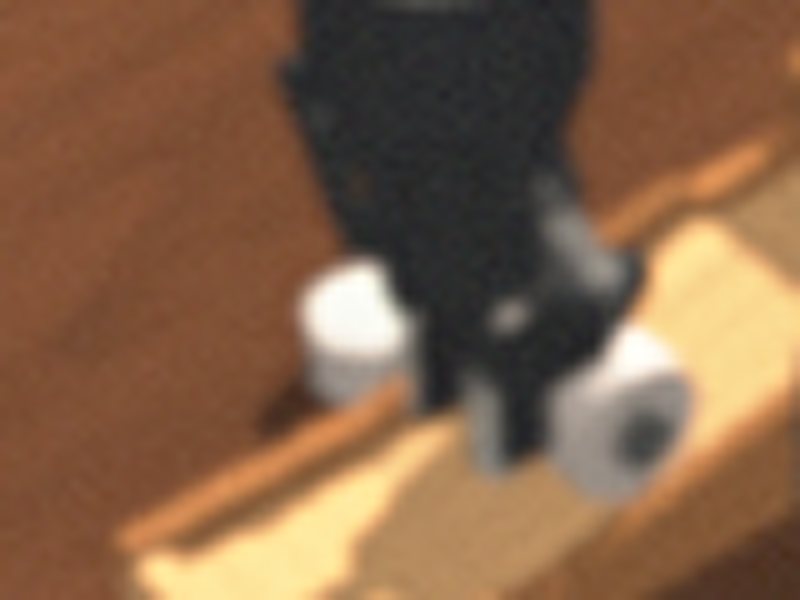

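The roll is now at about x −4, square, with the stub at zoomed (645, 435). Continuing.

Emit:
jog_arm(
  increments=[
    [-0.005,0.0003,-0.001,0],
    [-0.01,0.0003,-0.002,0],
    [-0.015,0.0003,-0.003,0],
    [-0.02,0.0003,-0.004,0],
    [-0.025,0.0003,-0.005,0],
    [-0.03,0.0003,-0.006,0],
    [-0.035,0.0003,-0.007,0],
    [-0.04,0.0003,-0.008,0],
    [-0.045,0.0003,-0.009,0],
  ],
)

```text
clock: 9.4
position: [496.3, 42.6, 48.4]
ee_rot: [-0.671, 0.741, -0.003, 0.001]
contact_force: [-0.6, -3.7, 2.3]
gripper_width: 21.4
```

```bash
python3 - <<'E'
from h import *
status((33,0,57))
im=get_image('scene')[150:210,220:300,::-1]; cv2.imwrite('pics/s9.png',cv2.resize(im,None,fx=10,fy=10,interpolation=cv2.INTER_CUBIC))
E
```

```text
t 9.4 TCP [496.3  42.6  48.4] gut [ 9.4 -0.3 48.4] yaw -95.66 F [-0.6 -3.7  2.3] w 21.4 tilt [ 0.006 -0.002 -1.   ] j6 [ 0.42 -0.52]
(33, 0, 57) shift m [-0.0236  0.0002 -0.0086] turn 0.09
```

View pics/s9.png

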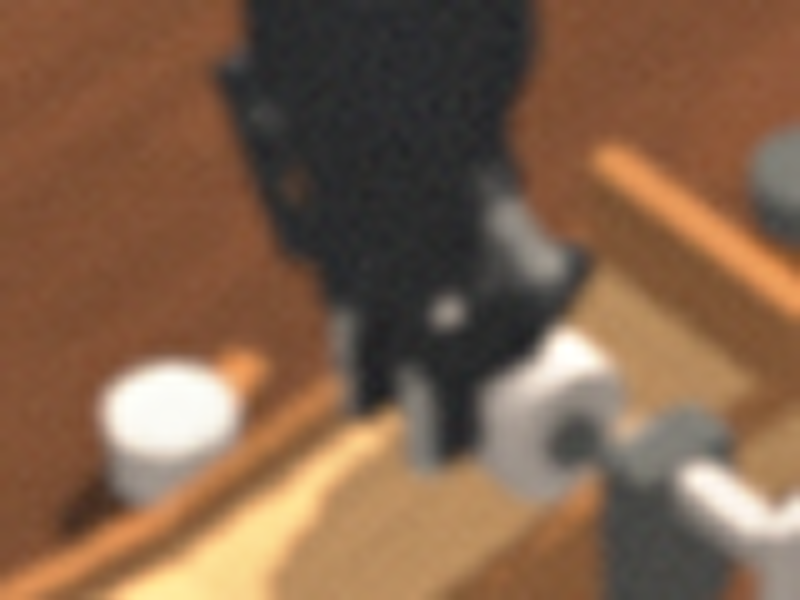

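```bash
python3 - <<'E'
from h import *
def at_x(u,v,x):
    o,d=ray('scene',u,v); a=G(o); b=G(o+d)-a; return (a+b*(x-a[0])/b[0]).round(1)
for q in((578,262),(560,320)):
  for x in(0,9,20): print(q,at_x(220+q[0]/10+1,150+q[1]/10+1,x))
E
```

```text
(578, 262) [  0.  -87.2 169.7]
(578, 262) [  9.  -76.4 157.7]
(578, 262) [ 20.  -63.2 143.1]
(560, 320) [  0.  -80.  146.2]
(560, 320) [  9.  -69.  133.8]
(560, 320) [ 20.  -55.7 118.7]
```

The knuckles are above z 100, so they clear the guide block and plate. Final push over the sill.

Emit:
jog_arm(
  increments=[
    [-0.005,0.0003,-0.001,0],
    [-0.01,0.0003,-0.002,0],
    [-0.015,0.0003,-0.003,0],
    [-0.02,0.0003,-0.0042,0],
    [-0.024,0.0003,-0.0052,0],
    [-0.028,0.0003,-0.006,0],
    [-0.032,0.0003,-0.006,0],
    [-0.036,0.0003,-0.006,0],
    [-0.039,0.0003,-0.006,0],
    [-0.041,0.0003,-0.006,0],
  ],
)

```text
clock: 10.7
position: [500.6, 84.5, 54.4]
ee_rot: [-0.672, 0.741, -0.003, 0.002]
contact_force: [-0.6, -0.4, 1.4]
gripper_width: 21.4
```

```bash
python3 - <<'E'
from h import *
status((53,0,57))
im=get_image('scene')[145:205,240:320,::-1]; cv2.imwrite('pics/s10.png',cv2.resize(im,None,fx=10,fy=10,interpolation=cv2.INTER_CUBIC))
E
```

```text
t 10.7 TCP [500.6  84.5  54.4] gut [51.5 -0.3 54.4] yaw -95.63 F [-0.6 -0.4  1.4] w 21.4 tilt [ 0.007 -0.001 -1.   ] j6 [ 0.49 -0.59]
(53, 0, 57) shift m [-0.0015  0.0003 -0.0026] turn 0.11
```

View pics/s10.png

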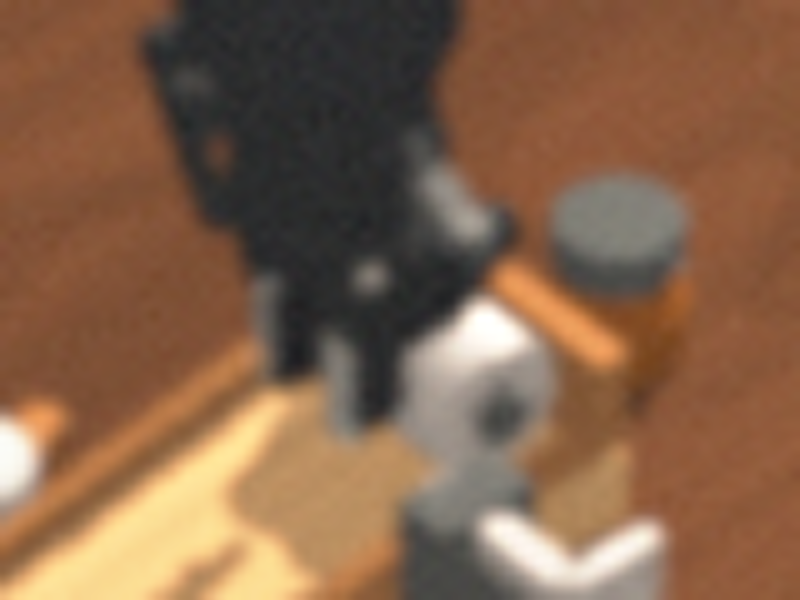

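Force dropped to about 0 and the roll sits against the stop, stub at zoomed (505, 405). I'll back away, lift clear and check.

Emit:
jog_arm(
  increments=[
    [0.005,0,0,0],
    [0.01,0,0,0],
    [0.015,0,-0.02,0],
    [0.02,0,-0.06,0],
    [0.02,0,-0.1,0],
    [0.02,0,-0.12,0],
    [0.02,0,-0.12,0],
  ],
)

```text
clock: 11.62
position: [498.6, 64.8, 176.1]
ee_rot: [-0.671, 0.741, -0.003, 0.004]
contact_force: [0.1, -1.2, -0.8]
gripper_width: 21.2
```

```bash
python3 - <<'E'
from h import *
status((54,-150,175))
im=get_image('scene')[145:265,190:350,::-1]; cv2.imwrite('pics/s11.png',cv2.resize(im,None,fx=5,fy=5,interpolation=cv2.INTER_CUBIC))
im=get_image('top')[180:300,195:355,::-1]; cv2.imwrite('pics/t11.png',cv2.resize(im,None,fx=5,fy=5,interpolation=cv2.INTER_CUBIC))
def z3(P): u,v=proj('scene',P); return (round(((u-190)+.5)*5-.5-8),round(((v-145)+.5)*5-.5-7))
print('seat stub pred',z3(W((86,-35,51))),'on sill',z3(W((70,-35,56))))
E
```

```text
t 11.62 TCP [498.6  64.8 176.1] gut [ 31.6  -0.3 176.1] yaw -95.66 F [ 0.1 -1.2 -0.8] w 21.2 tilt [ 0.011  0.    -1.   ] j6 [ 0.46 -0.56]
(54, -150, 175) shift m [-0.0221 -0.1497  0.0027] turn 0.09
seat stub pred (498, 207) on sill (476, 213)
```

View pics/s11.png

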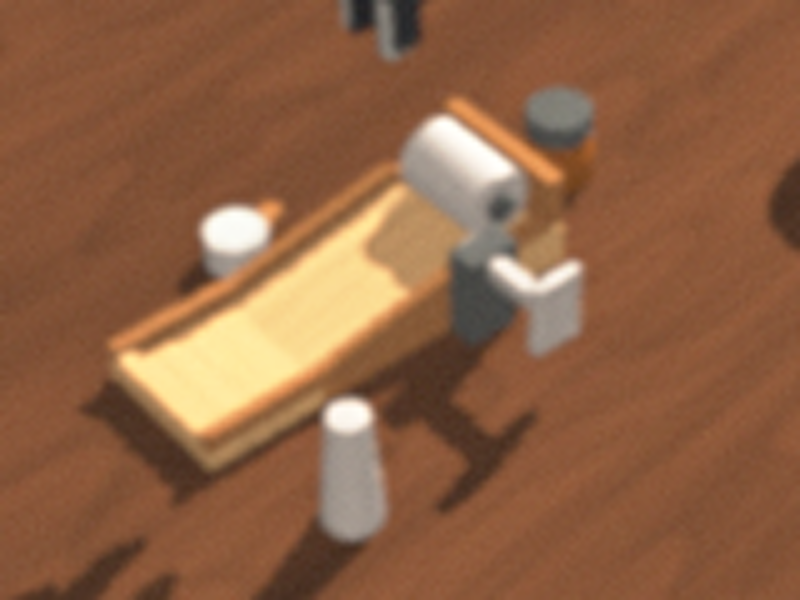

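View pics/t11.png

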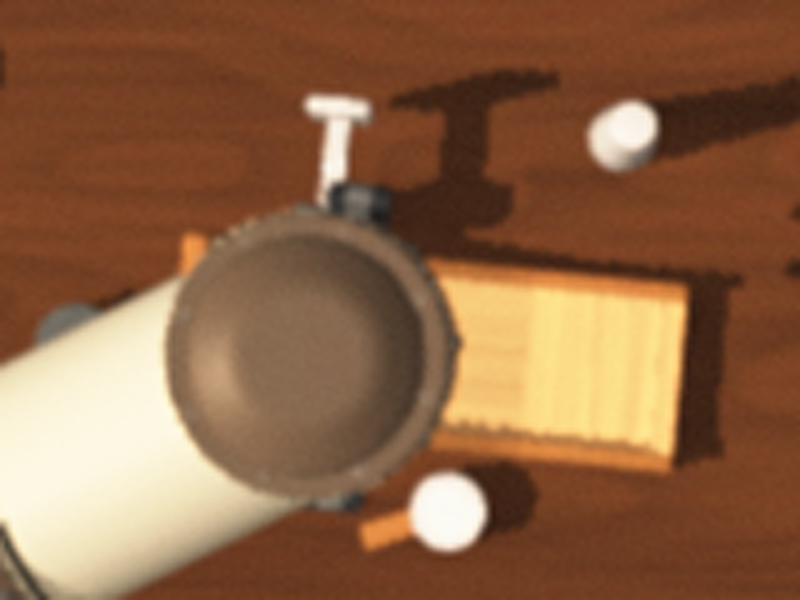

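The roll is seated against the stop: stub at zoomed (503, 206) against a predicted (498, 207), parallel to the end stop, and the bolt hasn't moved. Next I'll go outside the push plate, turn 90° and shut the fingers.

Emit:
jog_arm(
  increments=[
    [-0.003,-0.02,0,-10],
    [-0.006,-0.04,0,-20],
    [-0.01,-0.06,0,-30],
    [-0.013,-0.08,0,-40],
    [-0.016,-0.1,0,-50],
    [-0.02,-0.12,0,-60],
    [-0.022,-0.14,0,-70],
    [-0.022,-0.15,0,-80],
    [-0.022,-0.15,0,-90],
    [-0.022,-0.15,0,-90],
  ],
  hand=-1,
)

```text
clock: 12.98
position: [647.8, 71.1, 172.3]
ee_rot: [0.999, -0.051, 0.001, 0.001]
contact_force: [0.6, 0.1, -0.6]
gripper_width: 0.0
```

```bash
python3 - <<'E'
from h import *
status((54,-145,100),(54,-145,58),yaw=np.degrees(p[2])-90)
E
```

```text
t 12.97 TCP [647.8  71.1 172.3] gut [  52.9 -148.2  172.3] yaw -5.81 F [ 0.6  0.1 -0.6] w 0.0 tilt [ 0.002 -0.002 -1.   ] j6 [0.36 1.11]
(54, -145, 100) shift m [-0.0034 -0.0013  0.0723] turn -0.06
(54, -145, 58) shift m [-0.0035 -0.0014  0.1143] turn -0.06
```

Emit:
jog_arm(
  increments=[
    [0,-0.001,0.03,0],
    [0,-0.001,0.06,0],
    [0,-0.001,0.09,0],
    [0,-0.001,0.114,0],
    [0,-0.001,0.114,0],
    [0,-0.001,0.114,0],
  ],
)

```text
clock: 13.72
position: [648.7, 71.9, 58.9]
ee_rot: [0.999, -0.051, 0.002, 0.001]
contact_force: [-0.4, 0.2, 0.1]
gripper_width: 0.0
```

```bash
python3 - <<'E'
from h import *
status((54,-83,58),yaw=np.degrees(p[2])-90)
im=get_image('scene')[145:265,230:390,::-1]; cv2.imwrite('pics/s12.png',cv2.resize(im,None,fx=5,fy=5,interpolation=cv2.INTER_CUBIC))
E
```

```text
t 13.72 TCP [648.7  71.9  58.9] gut [  53.7 -148.9   58.9] yaw -5.85 F [-0.4  0.2  0.1] w 0.0 tilt [ 0.003 -0.002 -1.   ] j6 [0.36 1.11]
(54, -83, 58) shift m [-0.066  -0.0001  0.0007] turn -0.11
```

View pics/s12.png

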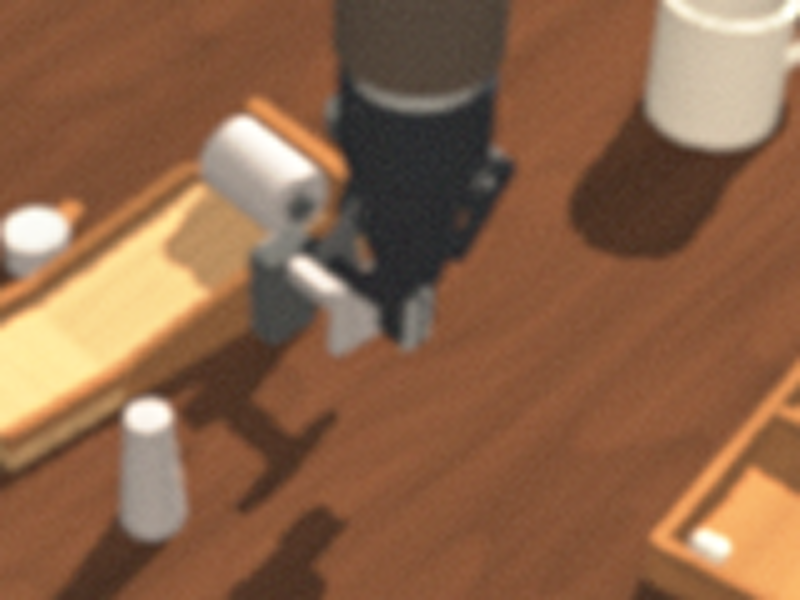

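The shut fingers stand just outside the push plate, tips at zoomed (405, 345), at plate height. Pushing the bolt.

Emit:
jog_arm(
  increments=[
    [-0.006,0,0,0],
    [-0.012,0,0,0],
    [-0.018,0,0,0],
    [-0.023,0,0,0],
    [-0.028,0,0,0],
    [-0.033,0,0,0],
    [-0.038,0,0,0],
    [-0.043,0,0,0],
    [-0.048,0,0,0],
    [-0.053,0,0,0],
  ],
)

```text
clock: 15.02
position: [596.1, 77.6, 59.4]
ee_rot: [0.999, -0.051, 0.002, 0.001]
contact_force: [2.2, -0.4, 1.4]
gripper_width: -0.1
```

```bash
python3 - <<'E'
from h import *
status((54,-83,58),yaw=np.degrees(p[2])-90)
im=get_image('scene')[145:265,230:390,::-1]; cv2.imwrite('pics/s13.png',cv2.resize(im,None,fx=5,fy=5,interpolation=cv2.INTER_CUBIC))
E
```

```text
t 15.03 TCP [596.1  77.6  59.4] gut [ 54.2 -96.1  59.4] yaw -5.84 F [ 2.2 -0.4  1.4] w -0.1 tilt [ 0.005 -0.002 -1.   ] j6 [0.4  1.07]
(54, -83, 58) shift m [-0.0131  0.0002  0.0014] turn -0.09
```

View pics/s13.png

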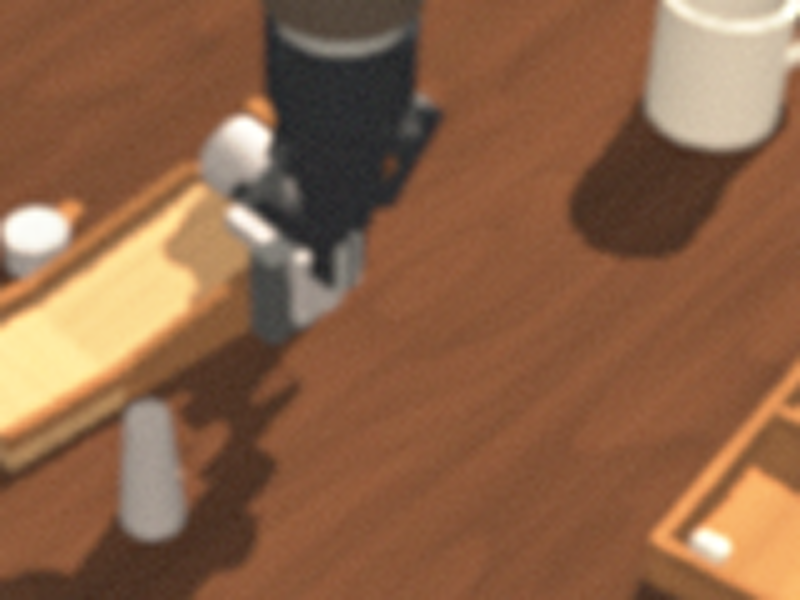

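The bolt is sliding at about 2 N. Now the last stretch until the force rises.

Emit:
jog_arm(
  increments=[
    [-0.004,0,0,0],
    [-0.008,0,0,0],
    [-0.011,0,0,0],
    [-0.013,0,0,0],
    [-0.013,0,0,0],
  ],
)

```text
clock: 15.7
position: [582.9, 79.0, 59.3]
ee_rot: [0.999, -0.051, 0.003, 0.001]
contact_force: [3.7, -1.3, -0.5]
gripper_width: 0.0
```

```bash
python3 - <<'E'
from h import *
status((54,-83,58),yaw=np.degrees(p[2])-90)
E
```

```text
t 15.7 TCP [582.9  79.   59.3] gut [ 54.2 -82.8  59.3] yaw -5.83 F [ 3.7 -1.3 -0.5] w 0.0 tilt [ 0.005 -0.002 -1.   ] j6 [0.41 1.05]
(54, -83, 58) shift m [0.0002 0.0002 0.0013] turn -0.09
```

Not yet stopped hard, so I'll push a few mm more.

Emit:
jog_arm(
  increments=[
    [-0.002,0,0,0],
    [-0.004,0,0,0],
    [-0.004,0,0,0],
  ],
)

```text
clock: 16.08
position: [582.9, 79.2, 59.5]
ee_rot: [0.999, -0.05, 0.006, 0.0]
contact_force: [11.7, -5.2, -6.0]
gripper_width: -0.3
```

```bash
python3 - <<'E'
from h import *
status(yaw=np.degrees(p[2])-90)
im=get_image('scene')[145:265,230:390,::-1]; cv2.imwrite('pics/s14.png',cv2.resize(im,None,fx=5,fy=5,interpolation=cv2.INTER_CUBIC))
E
```

```text
t 16.07 TCP [582.9  79.2  59.5] gut [ 54.4 -82.8  59.5] yaw -5.78 F [11.7 -5.2 -6. ] w -0.3 tilt [ 0.013 -0.001 -1.   ] j6 [0.41 1.05]
```

View pics/s14.png

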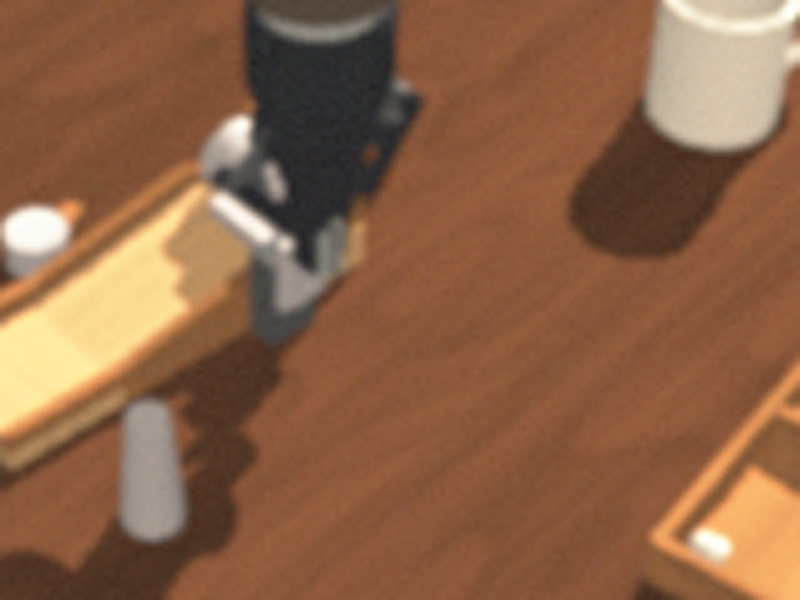

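The TCP didn't advance and force rose to 12 N, so the plate is against the guide block. I'll retreat outward and up.

Emit:
jog_arm(
  increments=[
    [0.01,0,0,0],
    [0.025,0,0,0],
    [0.05,0,0,0],
    [0.09,0,-0.03,0],
    [0.14,0,-0.08,0],
    [0.18,0,-0.12,0],
    [0.2,0,-0.15,0],
    [0.2,0,-0.15,0],
  ],
)

```text
clock: 17.12
position: [781.5, 58.9, 214.0]
ee_rot: [0.999, -0.051, 0.008, -0.0]
contact_force: [-0.9, -0.4, -0.5]
gripper_width: 0.1
```

```bash
python3 - <<'E'
from h import *
status()
im=get_image('scene')[145:265,190:350,::-1]; cv2.imwrite('pics/s15.png',cv2.resize(im,None,fx=5,fy=5,interpolation=cv2.INTER_CUBIC))
im=get_image('top')[180:300,195:355,::-1]; cv2.imwrite('pics/t15.png',cv2.resize(im,None,fx=5,fy=5,interpolation=cv2.INTER_CUBIC))
E
```

```text
t 17.12 TCP [781.5  58.9 214. ] gut [  54.1 -282.4  214. ] yaw -5.83 F [-0.9 -0.4 -0.5] w 0.1 tilt [ 0.016  0.    -1.   ] j6 [0.28 1.19]
```

View pics/s15.png

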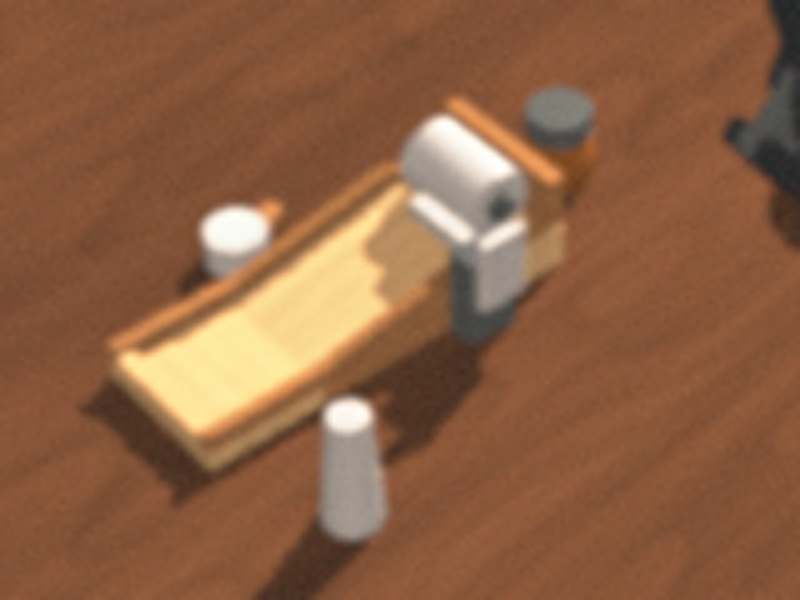

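View pics/t15.png

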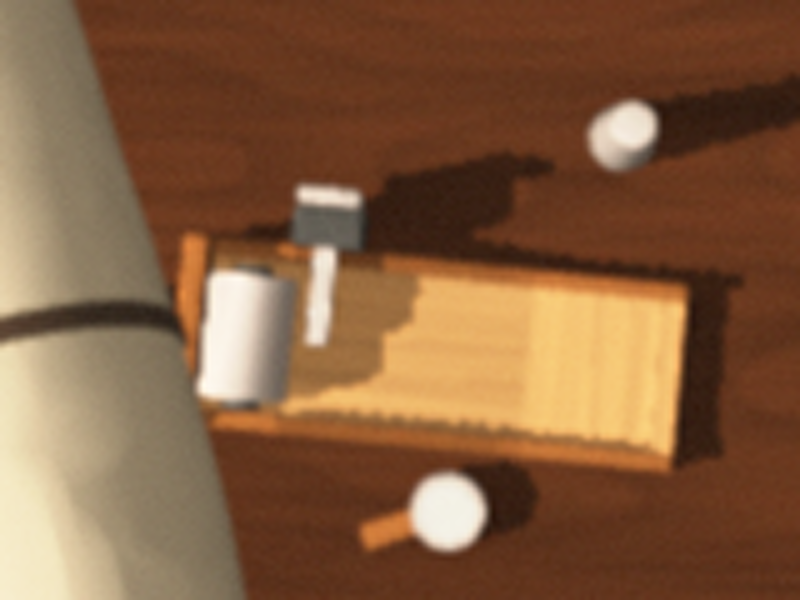

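The top view shows the plate flush with the guide block at (328, 195), the bar tip mid-lane at (315, 345) behind the roll, and the roll square against the stop. The loupe, mandrel and jar haven't moved. Handing in.

```bash
python3 -c "
from bench import *
print(job_done())"
```

```text
the job is handed in; nothing more can be done
None
```

The roll is in the seat and the bolt is home behind it. I handed the job in at about 17 s of the 48 s allowed; no verdict is reported.

- **First push failed:** the fingertips sat about 10 mm higher than I had assumed and rode up onto the roll, with about 8 N upward. I can't rule out that this disturbed the roll more than the pictures show. I lifted off, and the roll went back to its starting place on the landing. The second try, about 11 mm lower, worked at 4–10 N up the ramp and over the sill.
- **Roll:** in the last pictures it lies square against the end stop. Its near stub was 5 zoomed pixels (about 1 camera pixel) from where the seat position predicts.
- **Bolt:** I pushed it with shut fingers at 2–4 N until the force rose to about 12 N with no further movement. The last top view shows the push plate flush with the guide block and the bar reaching mid-lane.
- **Everything else:** the loupe, mandrel stub and jar appear unmoved in the last pictures. I did not re-measure the mug, hammer, standing roll or graver, but the arm never worked near them. At hand-in the gripper was about 165 mm beyond the push plate and over 200 mm above the bench, touching nothing.

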